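# Feel along the drip tray's rim to the chip

### The arm

A 7-joint arm with a two-finger parallel gripper is mounted at the origin on the work surface. World frame = base frame: x ahead of the robot, y to its left, z up, the work surface at z = 0. Lengths are in mm, angles in rad, forces in N, time in s.
With the tool pointing down it reaches from about 425 to 825 mm from the base axis. Payload 3.6 kg.
Tool frame: the origin (TCP) lies at the very end of the fingers, on their centre line; the grasp point (between the pads) lies 19 mm behind it; x points along the fingers, y is the direction in which the jaws open and shut, and the axes are right-handed (so a half turn about x gives the same grasp; the last joint's range is limited). The gripper opens to 85 mm and grips with 20 to 120 N. Pads are 22 mm wide; open, the fingers measure 114 mm over their backs; the gripper's body (76 mm by 85 mm) begins 54 mm behind the grasp point. The pads swing forward as they close: fully open they stand 13 mm farther back than shut.
Start: joints at [-1.323, 0.615, -0.013, 1.423, 0.008, 1.103, -0.04], TCP at [176.348, 625.591, 231.297] pointing down, gripper open.
Joint ranges: [-3.12, 3.12], [-0.3, 2.06], [-1.34, 1.32], [0.26, 2.42], [-1.36, 4.5], [0.01, 1.98], [-2.84, 2.84]. Speed limits (rad/s): [2.79, 2.79, 3.14, 3.14, 3.14, 3.14, 3.14].

### API

Orientations are given as a rotation vector (axis times angle).
In Python, from station import env gives the robot as it stands.
- The arm moves only by the tool drive_tool, never from a script. Its argument "moves" is a list of rows, each a list of 7 numbers: the turn, a rotation vector about the tool's x, y, z in degrees, then the shift along the tool's x, y, z in m, then the opening, from -1 (shut) to 1 (fully open). In form: [[rx, ry, rz, tx, ty, tz, hand], ...]. A call has 1 to 12 rows; each row is the pose to reach, as a shift and turn from the pose commanded when the call began, along the tool's axes at that moment; what a row does not reach only later rows make up. A row lasts 1/10 s, in which the tool goes at most 50 mm and 8.59 degrees, less where a joint would pass 70% of its speed; a pose out of reach is approached as far as the arm can. A call with a gripper value outside its range is refused whole. The fingers move at their own pace and stop on an object; "grip_force" is the grip in N (left out, the last holds). Time passes only in rows, so rows that repeat a pose let the fingers close. It gives the time, the measured TCP pose, the force and the opening at its end, in the units of the state.
- env.get_state(): the state, without advancing time (a new reading comes with each control period).
- env.capture(name): name is "scene" or "top" or "wrist"; returns a dict with "pixels" (480x640x3 uint8, red, green, blue), "range_z" (480x640 float32, mm along the optical axis (not along the pixel's ray), 0 where there is no reading), "camera_matrix" (3x3 intrinsics, pixels), "rvec" (rotation vector, rad) and "tvec" (3), from world to camera coordinates, as OpenCV has them. Camera axes: x right, y down, z forward; pixel columns grow to the right and rows downward; lengths in mm; the calibration is good to about 2 mm. A picture is of the moment at which its call begins.
- env.sign_off(): hands the job in, once; it reports no verdict.
The state is a dict: "t": time; "joint_positions": joint angles; "joint_velocities": joint speeds; "joint_efforts": joint torques, N m; "tool_pos": TCP position; "orientation": TCP orientation; "ft_force": force on the tool from outside, world axes, zero at the start; "ft_torque": the same for the moment, N m; "gripper_width": finger opening in mm.
Only numpy, scipy, OpenCV 4.12 (cv2) and the standard library are available. Lean on these libraries where they do the work, as an engineer would, in place of code of your own. Each camera call takes 0.05 s, during which the arm holds its last target. There are 200 camera calls.

### The job

With the gripper's fingers shut and pointing straight down, set the fingertips lightly on top of the round white drip tray's rim, at the middle of the handle lug, and run them lightly along the rim the shorter way round to the chip in it. Finish there with the fingertips still resting lightly on the chip, so that I can see where it is. Pinch and lift nothing, press gently all the way, and leave the crockery and utensils where they stand.

Things in the scene. Friction and masses are not known exactly. Their poses are not given: they have to be found in the camera images.
- tray: Round white ceramic drip tray, 230 mm wide; origin on the counter under its centre, z up, x towards the handle lug. Rounded rim 10 mm wide, centre line 110 mm from the centre, top 30 mm up; floor 18 mm up. Fixed sideways; pressed, its soft foot sinks straight down: from 1 to 2 N, then 0.6 N per mm, hard after 10 mm; it springs back. The chip is 140 degrees counter-clockwise (from above) from the lug.
- tray_lug (a point): Point on the top of the rim (30 mm above the counter) at the middle of the root of the handle lug: where the trace starts. The lug is a flat tab 44 mm wide that sticks out 33 mm beyond the rim, its top 21 mm above the counter.
- tray_p1 (a point): Point on the top of the rim, 20 degrees round from the lug towards the chip (the shorter way), 110 mm from the tray's centre.
- tray_p2 (a point): Point on the top of the rim, 40 degrees round from the lug towards the chip (the shorter way), 110 mm from the tray's centre.
- tray_p3 (a point): Point on the top of the rim, 60 degrees round from the lug towards the chip (the shorter way), 110 mm from the tray's centre.
- tray_p4 (a point): Point on the top of the rim, 80 degrees round from the lug towards the chip (the shorter way), 110 mm from the tray's centre.
- tray_p5 (a point): Point on the top of the rim, 100 degrees round from the lug towards the chip (the shorter way), 110 mm from the tray's centre.
- tray_p6 (a point): Point on the top of the rim, 120 degrees round from the lug towards the chip (the shorter way), 110 mm from the tray's centre.
- tray_chip (a point): Middle of the chip: a shallow dip with sloping ends where the glazed top of the rim has broken away, 30 mm long and 3 mm deep, the bare brown clay showing; the point lies on the rim's centre line at the level of the unbroken rim top (3 mm above the bottom of the dip). Shut fingertips 20 to 30 mm wide may bridge part of it.
- cup: Small blue ceramic cup, 52 mm wide, 45 mm tall, standing loose on the tray's floor near the middle; origin under its centre. To be left alone.
- shaker: Small wooden shaker, 34 mm wide, 45 mm tall, standing loose on the tray's floor near the middle; origin under its centre. To be left alone.
- glass_bowl: Upturned glass bowl, 150 mm wide, 70 mm tall, left of the tray; origin under its centre. Leave alone.
- colander: Stainless colander, 200 mm wide (250 mm over the handles), 90 mm tall, on the left; origin under its centre. Leave alone.
- spatula: Red silicone spatula lying flat beyond the tray near the drain channel. Leave alone.
- tumbler: Drinking glass, 68 mm wide, 85 mm tall, beyond the tray; origin under its centre. Leave alone.
- soap: Amber soap bottle, 60 mm wide, 160 mm tall, on the right, nearer the robot; origin under its centre. Leave alone.
- dish_rack: Wire dish rack fixed on the right, 250 mm along x, 160 mm along y, propping up four painted plates of 140 mm; 160 mm tall; origin on the counter under its centre. Keep clear of it.

How it is judged:
By the outcome, as a careful person would: the job done as asked, in the order asked, and still so for the second after the job is handed in, while the arm keeps its last pose, push and grip.
It also fails if it takes over 48 s, if anything falls off the work surface, if the arm or the gripper's body presses on something with over 40 N, if the wrist force passes 120 N, or if a joint passes its speed limit or range.

## Working session

There is one attempt and no reset: what is moved stays moved. The work goes in short steps, Python scripts to look and compute and a tool call to move; the robot and the scene stay as the last step left them, time stands still between calls to the robot, and variables do not carry over. Pictures are saved under pics/ and viewed, about 8 in all and at most 12, crops included, and the job is handed in when it is done.

Besides the shell and the picture viewer there is one more tool, called after "Emit:" as name(argument=value, ...) on one line, values as JSON. drive_tool: Moves the arm, as the interface text tells. Its arguments: {"type":"object","properties":{"moves":{"type":"array"},"grip_force":{"type":"number"}},"required":["moves"]}

```bash
mkdir -p pics; cat > h.py <<'E'
import numpy as np, cv2
from station import env
def cap(n,save=None):
    c=env.capture(n)
    if save: cv2.imwrite('pics/'+save,cv2.cvtColor(c['pixels'],cv2.COLOR_RGB2BGR))
    R=cv2.Rodrigues(np.array(c['rvec'],float))[0]; K=np.array(c['camera_matrix']); t=np.array(c['tvec'],float).ravel()
    v,u=np.mgrid[:480,:640]; z=c['range_z']
    P=np.stack([(u-K[0,2])/K[0,0]*z,(v-K[1,2])/K[1,1]*z,z],-1)
    W=(P-t)@R
    W[z==0]=np.nan
    return c,W,K,R,t
E
python3 - <<'E'
from h import *
s=env.get_state(); print(s)
d={}
for n in('top','scene'):
    c,W,K,R,t=cap(n,n+'1.png'); d[n+'W']=W; d[n+'I']=c['pixels']; print(n,-R.T@t)
np.savez('c1.npz',**d)
E
```

```text
{'t': 0.0, 'joint_positions': array([-1.32250925,  0.61593715, -0.01261981,  1.42494123,  0.00810639,
        1.10340794, -0.04039877]), 'joint_velocities': array([ 0.00026795,  0.00010512, -0.00164488,  0.00082233, -0.00050652,
       -0.00089071,  0.0010162 ]), 'joint_efforts': array([-6.31401181e-04, -4.69212699e+01,  2.58821184e-01, -1.71033829e+01,
        9.90562927e-03,  9.61768645e-03, -6.51886396e-06]), 'tool_pos': array([176.15041422, 624.85850865, 230.11248693]), 'orientation': array([ 0.21357972,  1.56033686, -0.21771242]), 'ft_force': array([-0.39893666, -0.24027954,  0.26231005]), 'ft_torque': array([ 0.04278888,  0.03083296, -0.01937679]), 'gripper_width': 85.42970904071899}
top [ 490.2806028   -16.39441116 1302.04555601]
scene [1083.80697607  492.63769082  879.24864449]
```

View pics/top1.png

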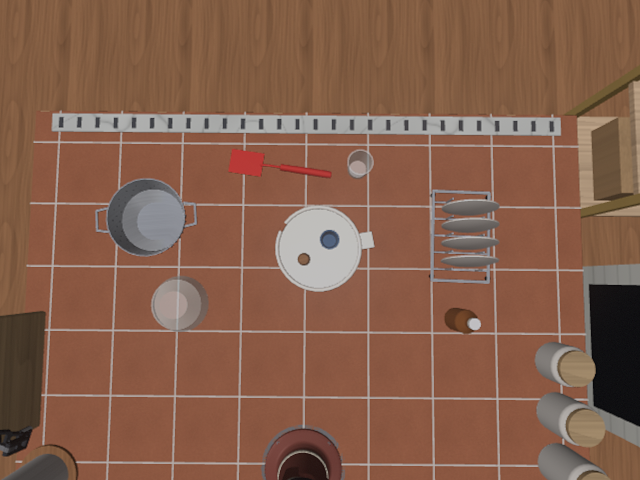

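View pics/scene1.png

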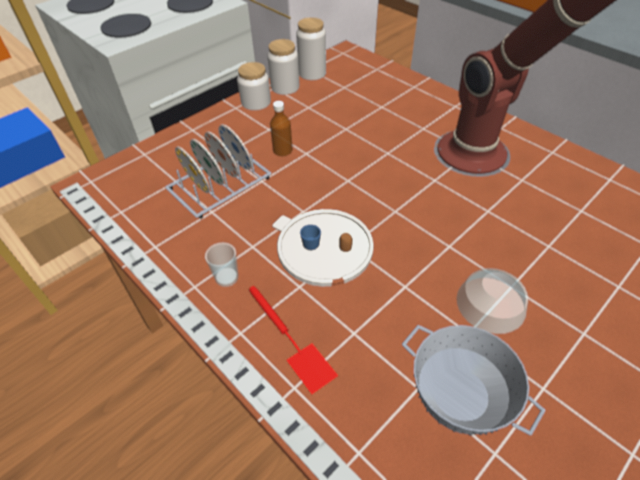

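Top view: tray centred near (318,248), lug at (367,241), chip upper left near (283,225). The scene view shows brown clay at (338,281), far side from the lug. Path runs lug → +x side → chip.

```bash
cat > m.py <<'E'
from h import *
from scipy.optimize import least_squares
d=np.load('c1.npz')
for n in('top','scene'):
    W=d[n+'W'];I=d[n+'I'].astype(int)
    g0=np.array([575,-40]); 
    r=np.hypot(W[...,0]-g0[0],W[...,1]-g0[1]) 
    m=(r<190)&(I.min(-1)>150)&(W[...,2]>5)&(W[...,2]<45)
    P=W[m]; print(n,len(P),np.nanpercentile(P[:,2],[2,20,50,80,98]))
    # circle of outer edge: iterate
    c=np.median(P[:,:2],0)
    for _ in range(6):
        q=P[:,:2]-c; a=np.arctan2(q[:,1],q[:,0]); rr=np.hypot(*q.T)
        b=((a+np.pi)/(2*np.pi)*72).astype(int)%72
        e=np.array([P[b==k][np.argmax(np.where(rr[b==k]<125,rr[b==k],0))][:2] for k in range(72) if (b==k).any()])
        f=least_squares(lambda p:np.hypot(e[:,0]-p[0],e[:,1]-p[1])-p[2],[*c,115],loss='soft_l1',f_scale=2).x; c=f[:2]
    print('circle',f)
    q=P[:,:2]-c; rr=np.hypot(*q.T); a=np.arctan2(q[:,1],q[:,0])
    L=(rr>124)&(rr<160); print('lug n',L.sum(),'angle',np.degrees(np.arctan2(*q[L].mean(0)[::-1])),'rmax',rr[L].max(),'z',np.median(P[L,2]))
    R=(rr>106)&(rr<113); print('rim z',np.percentile(P[R,2],[10,50,90]), 'floor z',np.median(P[(rr<90),2]))
    # brown rim
    q=W[...,:2]-c; rr=np.hypot(q[...,0],q[...,1]); B=(rr>104)&(rr<117)&(W[...,2]>15)&(I[...,0]-I[...,2]>35)
    an=np.degrees(np.arctan2(q[...,1],q[...,0]))[B]; print('brown',np.sort(an).round(0)[:60], W[B].mean(0) if B.any() else '')
E
python3 m.py
```

```text
top 5365 [12.97113209 16.57756675 19.02516823 22.45669033 32.6359208 ]
circle [570.92252397 -35.53210858 112.73888901]
lug n 148 angle -80.42182861258249 rmax 154.1912500581253 z 21.118850592941165
rim z [25.97700823 30.10612429 33.40224677] floor z 18.45725719292813
brown [-172. -165. -164. -160. -157. -148. -143. -131. -127. -122. -120. -113.
 -110. -106. -105. -101.  -99.  -91.  -67.  -61.   54.   55.   55.   56.
   56.   57.   58.   58.   59.   59.   59.   60.   61.   61.   61.   62.
   62.   62.   63.   64.   64.   64.   65.   65.  166.] [573.29786006 -21.09598684  27.43275475]
scene 5073 [14.17330035 16.30060955 17.99854627 22.51129491 30.64363609]
circle [575.10011822 -34.90100734 113.92009623]
lug n 124 angle -79.44260499606976 rmax 147.84507572713304 z 20.130699172334253
rim z [17.23936119 27.59676947 30.63234944] floor z 17.416781979850377
brown [-178. -172. -168. -165. -162. -160. -156. -152. -151. -143. -141. -140.
 -139. -138. -136. -135. -134. -133. -131. -130. -129. -128. -120. -118.
 -114.  -62.  -58.  -56.  -46.  -46.  -36.  -35.  -31.   -2.   53.   53.
   54.   54.   54.   54.   55.   55.   55.   55.   55.   56.   56.   56.
   56.   56.   56.   57.   57.   57.   58.   58.   59.   59.   59.   59.] [588.27064439   1.15246068  25.21293276]
```

```bash
cat > go.py <<'E'
import sys
from h import *
from scipy.spatial.transform import Rotation as Ro
C=np.array([572.5,-35.2]); LUG=-80.
s=env.get_state(); R=Ro.from_rotvec(s['orientation']).as_matrix()
def info():
    print('t',s['t'],'pos',s['tool_pos'].round(2),'F',s['ft_force'].round(2),'w',s['gripper_width'])
    print('x axis',R[:,0].round(4),'y ang',np.degrees(np.arctan2(R[1,1],R[0,1])).round(2),'z ang',np.degrees(np.arctan2(R[1,2],R[0,2])).round(2))
    print('q',s['joint_positions'].round(2))
def rim(phi,z,c=C,r=110): a=np.radians(LUG+phi); return np.array([c[0]+r*np.cos(a),c[1]+r*np.sin(a),z])
def to(p): return (R.T@(np.array(p)-s['tool_pos'])/1000).round(4)
E
python3 - <<'E'
from go import *
info(); print(R.round(4)); print(to([480,-36,330]), to(rim(0,100)), to([300,350,330]))
E
```

```text
t 0.1 pos [176.19 624.93 230.23] F [-0.25 -0.71 -0.21] w 85.58813529409227
x axis [-6.0e-04 -2.3e-03 -1.0e+00] y ang 74.26 z ang -15.74
q [-1.32  0.62 -0.01  1.42  0.01  1.1  -0.04]
[[-6.000e-04  2.713e-01  9.625e-01]
 [-2.300e-03  9.625e-01 -2.713e-01]
 [-1.000e+00 -2.400e-03  0.000e+00]]
[-0.0984 -0.5539  0.4717] [ 0.1317 -0.6266  0.6083] [-0.0992 -0.2313  0.1938]
```

Emit:
drive_tool(moves=[[2,0,0,-0.015,-0.02,0.02,-1],[3,0,0,-0.03,-0.05,0.05,-1],[4,0,0,-0.045,-0.08,0.08,-1],[5,0,0,-0.06,-0.11,0.11,-1],[6,0,0,-0.07,-0.14,0.14,-1],[7,0,0,-0.08,-0.17,0.17,-1],[8,0,0,-0.09,-0.2,0.2,-1],[10,0,0,-0.098,-0.23,0.23,-1],[12,0,0,-0.098,-0.26,0.26,-1],[14.3,0,0,-0.098,-0.29,0.28,-1],[14.3,0,0,-0.098,-0.32,0.3,-1],[14.3,0,0,-0.098,-0.34,0.32,-1]], grip_force=20)

```text
t: 1.3
tool_pos: [392.0, 208.8, 329.1]
orientation: [0.412, 1.532, -0.414]
ft_force: [-0.4, 0.9, 0.2]
gripper_width: 0.1
```

```bash
python3 - <<'E'
from go import *
info(); print(to([520,-36,330]))
E
```

```text
t 1.3 pos [391.98 208.76 329.14] F [-0.4   0.87  0.19] w 0.14872809287260952
x axis [-9.e-04 -1.e-03 -1.e+00] y ang 59.84 z ang -30.16
q [-0.69  0.2   0.19  1.82 -0.04  1.13  0.55]
[-0.0007 -0.1473  0.2337]
```

Emit:
drive_tool(moves=[[0,0,0,0,-0.02,0.035,-1],[0,0,0,0,-0.045,0.07,-1],[0,0,0,0,-0.07,0.11,-1],[0,0,0,0,-0.095,0.15,-1],[0,0,0,0,-0.12,0.19,-1],[0,0,0,0,-0.14,0.22,-1],[0,0,0,0,-0.147,0.234,-1],[0,0,0,0,-0.147,0.234,-1],[0,0,0,0,-0.147,0.234,-1]])

```text
t: 2.2
tool_pos: [520.5, -31.9, 328.7]
orientation: [0.411, 1.534, -0.41]
ft_force: [-1.0, -0.1, -0.3]
gripper_width: 0.1
```

```bash
python3 - <<'E'
from go import *
info()
c,W,K,Rr,t=cap('wrist','w1.png'); np.savez('c2.npz',wristW=W,wristI=c['pixels']); print('cam',-Rr.T@t)
E
```

```text
t 2.2 pos [520.52 -31.88 328.74] F [-1.04 -0.1  -0.26] w 0.07958699691731005
x axis [-0.0018  0.001  -1.    ] y ang 59.99 z ang -30.01
q [-0.22  0.34  0.33  1.64 -0.12  1.18  1.19]
cam [450.41098915   8.58488805 471.43152371]
```

View pics/w1.png

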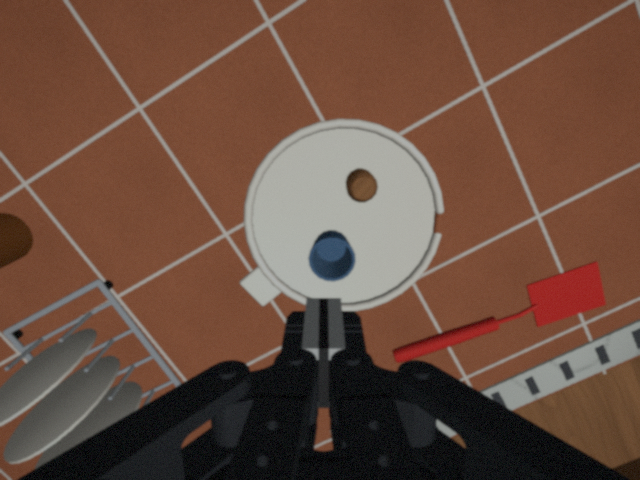

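```bash
cat > m2.py <<'E'
from h import *
from scipy.optimize import least_squares
def onplane(uv,K,R,t,z):
    d=np.c_[uv,np.ones(len(uv))]@np.linalg.inv(K).T@R; o=-R.T@t
    return o+d*((z-o[2])/d[:,2])[:,None]
for n in('top','scene','wrist'):
    c,W,K,R,t=cap(n); I=c['pixels'].astype(int)
    m=((I.min(-1)>130)&(I.max(-1)-I.min(-1)<40)).astype(np.uint8)
    r0=np.hypot(W[...,0]-573,W[...,1]+35); m[~(r0<165)]=0; m[~(W[...,2]>8)|(W[...,2]>40)]=0
    cn=max(cv2.findContours(m,cv2.RETR_EXTERNAL,cv2.CHAIN_APPROX_NONE)[0],key=cv2.contourArea)[:,0].astype(float)
    P=onplane(cn,K,R,t,25.)[:,:2]; q=P-[573,-35]; rr=np.hypot(*q.T); a=np.degrees(np.arctan2(q[:,1],q[:,0]))
    keep=(rr>105)&(rr<122)&(abs(a+80)>18)&(abs(a-60)>13)
    e=P[keep]; f=least_squares(lambda p:np.hypot(e[:,0]-p[0],e[:,1]-p[1])-p[2],[573,-35,115],loss='soft_l1',f_scale=1).x
    print(n,keep.sum(),'circle',f.round(2))
    v,u=np.nonzero(m); L=onplane(np.c_[u,v],K,R,t,21.)[:,:2]-f[:2]; rl=np.hypot(*L.T); k=(rl>121)&(rl<160)
    print(' lug ang',np.degrees(np.arctan2(*L[k].mean(0)[::-1])).round(2),'rmax',rl[k].max().round(1))
    g=np.arange(-100,101,1.)/1; ph=np.arange(30,91,1.); 
    pts=lambda r:np.c_[f[0]+r*np.cos(np.radians(ph)),f[1]+r*np.sin(np.radians(ph)),np.full(len(ph),29.)]
    sat=np.zeros(len(ph))
    for r in(108,110,112):
        p=pts(r)@R.T+t; p=p/p[:,2:]@K.T
        ui=np.clip(p[:,0].round().astype(int),0,639); vi=np.clip(p[:,1].round().astype(int),0,479)
        sat+=(I[vi,ui,0]-I[vi,ui,2])/3
    w=np.clip(sat-30,0,None); print(' chip',ph[sat>40].min() if (sat>40).any() else None,ph[sat>40].max() if (sat>40).any() else None,'mean',(w@ph/w.sum()).round(2) if w.sum() else 0)
    k=(abs(np.hypot(W[...,0]-f[0],W[...,1]-f[1])-110)<2)&(W[...,2]>22)&(W[...,2]<40); k&=(I.min(-1)>130)
    print(' rim z',k.sum(),np.median(W[k][:,2]).round(2))
E
python3 m2.py
```

```text
top 134 circle [571.14 -35.75 112.56]
 lug ang -80.19 rmax 148.7
 chip 54.0 65.0 mean 60.0
 rim z 241 30.44
scene 185 circle [575.43 -33.67 114.83]
 lug ang -80.95 rmax 148.1
 chip 55.0 65.0 mean 60.02
 rim z 458 28.67
wrist 455 circle [571.28 -35.8  111.94]
 lug ang -79.81 rmax 146.6
 chip 55.0 65.0 mean 59.86
 rim z 1867 29.7
```

```bash
sed -i 's/^C=.*/C=np.array([571.7,-35.6]); LUG=-80.05/' go.py; python3 - <<'E'
from go import *
info(); print(rim(0,60), to(rim(0,330)), to(rim(0,60)))
E
```

```text
t 2.4 pos [520.64 -31.15 329.32] F [-0.02  0.18 -0.61] w -0.11808994636081199
x axis [-4.e-04  8.e-04 -1.e+00] y ang 60.12 z ang -29.88
q [-0.22  0.34  0.33  1.64 -0.12  1.18  1.19]
[ 590.70675752 -143.94548061   60.        ] [-0.0008 -0.0629  0.1169] [ 0.2692 -0.063   0.1171]
```

Emit:
drive_tool(moves=[[0,0,0,0.02,-0.02,0.03,-1],[0,0,0,0.05,-0.035,0.06,-1],[0,0,0,0.08,-0.05,0.09,-1],[0,0,0,0.12,-0.063,0.117,-1],[0,0,0,0.16,-0.063,0.117,-1],[0,0,0,0.2,-0.063,0.117,-1],[0,0,0,0.23,-0.063,0.117,-1],[0,0,0,0.255,-0.063,0.117,-1],[0,0,0,0.269,-0.063,0.117,-1],[0,0,0,0.269,-0.063,0.117,-1],[0,0,0,0.269,-0.063,0.117,-1],[0,0,0,0.269,-0.063,0.117,-1]])

```text
t: 3.6
tool_pos: [592.1, -146.2, 62.1]
orientation: [0.411, 1.528, -0.411]
ft_force: [-0.1, 1.0, -0.5]
gripper_width: -0.0
```

```bash
cat > st.py <<'E'
from go import *
import sys
F=[];P=[]
for i in range(int(sys.argv[1])):
    env.capture('top'); s_=env.get_state(); F.append(s_['ft_force']);P.append(s_['tool_pos'])
s=s_; info(); print('meanF',np.mean(F,0).round(2),'sd',np.std(F,0).round(2),'meanP',np.mean(P,0).round(2),np.std(P,0).round(2))
q=np.mean(P,0)[:2]-C; print('r',np.hypot(*q).round(2),'phi',np.degrees(np.arctan2(q[1],q[0])).round(2)-LUG)
E
sed -i '/^s=s_/s/.*/print("t",s_["t"])/' st.py
python3 st.py 8
```

```text
t 4.0
r 112.27 phi 0.14000000000000057
```

```bash
sed -i "s/^print(\"t\".*/print('t',s_['t'],'meanF',np.mean(F,0).round(2),'sd',np.std(F,0).round(2),'P',np.mean(P,0).round(2),np.std(P,0).round(2)); R=Ro.from_rotvec(s_['orientation']).as_matrix(); print('xax',R[:,0].round(4)); s['tool_pos']=np.mean(P,0); print('to lug', to(rim(0,35)))/" st.py; python3 st.py 8
```

```text
t 4.4 meanF [-0.03 -0.01 -0.07] sd [0.43 0.16 0.34] P [ 590.79 -146.     60.31] [0.02 0.01 0.07]
xax [-1.e-04 -0.e+00 -1.e+00]
to lug [ 0.0253  0.0017 -0.0011]
r 112.03 phi -0.14000000000000057
```

Emit:
drive_tool(moves=[[0,0,0,0.006,0.0017,-0.001,-1],[0,0,0,0.012,0.0017,-0.001,-1],[0,0,0,0.018,0.0017,-0.001,-1],[0,0,0,0.022,0.0017,-0.001,-1],[0,0,0,0.025,0.0017,-0.001,-1],[0,0,0,0.0265,0.0017,-0.001,-1],[0,0,0,0.0265,0.0017,-0.001,-1],[0,0,0,0.0265,0.0017,-0.001,-1]])

```text
t: 5.2
tool_pos: [590.9, -144.1, 34.0]
orientation: [0.411, 1.531, -0.411]
ft_force: [0.5, 0.4, -0.1]
gripper_width: 0.2
```

```bash
python3 st.py 6
```

```text
t 5.5 meanF [ 0.06 -0.02  0.19] sd [0.15 0.39 0.4 ] P [ 590.94 -144.08   34.04] [0.03 0.03 0.03]
xax [ 3.e-04 -0.e+00 -1.e+00]
to lug [-0.001  -0.     -0.0003]
r 110.17 phi 0.10999999999999943
```

Emit:
drive_tool(moves=[[0,0,0,0.001,0,0,-1],[0,0,0,0.002,0,0,-1],[0,0,0,0.003,0,0,-1],[0,0,0,0.004,0,0,-1],[0,0,0,0.005,0,0,-1],[0,0,0,0.005,0,0,-1],[0,0,0,0.005,0,0,-1]])

```text
t: 6.2
tool_pos: [590.8, -144.0, 28.9]
orientation: [0.411, 1.532, -0.411]
ft_force: [-0.8, -0.6, 1.3]
gripper_width: 0.2
```

```bash
python3 st.py 8
```

```text
t 6.6 meanF [-0.33  0.18  1.3 ] sd [0.29 0.23 0.56] P [ 590.76 -144.02   28.88] [0.02 0.01 0.03]
xax [-1.e-04 -0.e+00 -1.e+00]
to lug [-0.0061  0.     -0.0001]
r 110.08 phi 0.01999999999999602
```

Emit:
drive_tool(moves=[[0,0,0,0.0005,0,0,-1],[0,0,0,0.001,0,0,-1],[0,0,0,0.0015,0,0,-1],[0,0,0,0.0015,0,0,-1]])

```text
t: 7.0
tool_pos: [590.8, -144.0, 27.3]
orientation: [0.411, 1.532, -0.411]
ft_force: [-2.0, 0.3, 1.7]
gripper_width: -0.0
```

```bash
python3 st.py 8; python3 - <<'E'
from go import *
s=env.get_state(); 
for p in range(0,141,5): print(p,(R.T@(rim(p,0)-rim(0,0))/1000).round(4))
E
```

```text
t 7.4 meanF [-0.57  0.22  2.47] sd [0.5  0.43 0.45] P [ 590.77 -144.01   27.35] [0.01 0.02 0.01]
xax [-1.e-04 -0.e+00 -1.e+00]
to lug [-0.0076  0.     -0.0001]
r 110.07 phi 0.030000000000001137
0 [0. 0. 0.]
5 [-0.      0.0065  0.0071]
10 [-0.      0.0136  0.0136]
15 [-0.      0.0212  0.0194]
20 [-0.      0.0293  0.0246]
25 [-0.      0.0378  0.029 ]
30 [-0.      0.0466  0.0327]
35 [-0.      0.0558  0.0356]
40 [-0.      0.0652  0.0376]
45 [-0.      0.0747  0.0389]
50 [-0.      0.0843  0.0393]
55 [-0.      0.0938  0.0389]
60 [-0.      0.1034  0.0376]
65 [-0.      0.1127  0.0356]
70 [-0.      0.1219  0.0327]
75 [-0.      0.1308  0.029 ]
80 [-0.      0.1393  0.0246]
85 [-0.      0.1474  0.0194]
90 [-0.      0.155   0.0136]
95 [-0.      0.162   0.0071]
100 [-0.      0.1685  0.    ]
105 [-0.      0.1744 -0.0076]
110 [-0.      0.1795 -0.0157]
115 [-0.      0.184  -0.0242]
120 [-0.      0.1876 -0.0331]
125 [-0.      0.1905 -0.0422]
130 [-0.      0.1926 -0.0516]
135 [-0.      0.1939 -0.0611]
140 [-0.      0.1943 -0.0707]
```

Emit:
drive_tool(moves=[[0,0,0,0,0.0032,0.0036,-1],[0,0,0,0,0.0065,0.0071,-1],[0,0,0,0,0.01,0.0104,-1],[0,0,0,0,0.0136,0.0136,-1],[0,0,0,0,0.0174,0.0166,-1],[0,0,0,0,0.0212,0.0194,-1],[0,0,0,0,0.0252,0.0221,-1],[0,0,0,0,0.0293,0.0246,-1],[0,0,0,0,0.0293,0.0246,-1]])

```text
t: 8.3
tool_pos: [628.1, -130.2, 27.4]
orientation: [0.411, 1.53, -0.41]
ft_force: [0.3, 0.0, 2.7]
gripper_width: 0.0
```

```bash
python3 st.py 6
```

```text
t 8.6 meanF [1.43 0.45 2.26] sd [0.53 0.69 0.49] P [ 628.09 -130.26   27.65] [0.05 0.04 0.07]
xax [ 2.6e-03  5.0e-04 -1.0e+00]
to lug [-0.0074 -0.0305 -0.0255]
r 110.18 phi 20.83
```

```bash
cat > nx.py <<'E'
from go import *
a,b,st=map(float,sys.argv[1:4]); p0=np.array([float(sys.argv[4]),float(sys.argv[5]),0])
R=np.array([[0,.5,.866],[0,.866,-.5],[-1,0,0]])
for p in np.arange(a,b+.01,st): print(p,(R.T@(rim(p,0)-p0)/1000).round(4)[1:])
E
python3 nx.py 23 45.5 2.5 628.09 -130.26
```

```text
23.0 [0.0038 0.0018]
25.5 [0.0081 0.0039]
28.0 [0.0125 0.0058]
30.5 [0.017  0.0075]
33.0 [0.0215 0.009 ]
35.5 [0.0261 0.0103]
38.0 [0.0308 0.0114]
40.5 [0.0355 0.0123]
43.0 [0.0403 0.013 ]
45.5 [0.0451 0.0135]
```

Emit:
drive_tool(moves=[[0,0,0,0,0.0038,0.0018,-1],[0,0,0,0,0.0081,0.0039,-1],[0,0,0,0,0.0125,0.0058,-1],[0,0,0,0,0.017,0.0075,-1],[0,0,0,0,0.0215,0.009,-1],[0,0,0,0,0.0261,0.0103,-1],[0,0,0,0,0.0308,0.0114,-1],[0,0,0,0,0.0355,0.0123,-1],[0,0,0,0,0.0403,0.013,-1],[0,0,0,0,0.0451,0.0135,-1],[0,0,0,0,0.0451,0.0135,-1]])

```text
t: 9.7
tool_pos: [662.0, -97.3, 27.3]
orientation: [0.411, 1.531, -0.409]
ft_force: [1.0, 0.2, 2.2]
gripper_width: -0.1
```

```bash
python3 st.py 6 | tee o; P=$(grep -oP "P \[ *\K[^\]]*" o | head -1); python3 nx.py 47.5 72.5 2.5 $P
```

```text
t 10.0 meanF [1.11 1.28 2.77] sd [0.4  0.57 0.2 ] P [661.99 -97.33  27.52] [0.06 0.06 0.04]
xax [ 0.0017  0.0015 -1.    ]
to lug [-0.0076 -0.076  -0.0385]
r 109.37 phi 45.69
47.5 [0.0034 0.0008]
50.0 [0.0082 0.0009]
52.5 [0.013  0.0008]
55.0 [0.0178 0.0005]
57.5 [0.0226 0.    ]
60.0 [ 0.0273 -0.0007]
62.5 [ 0.032  -0.0016]
65.0 [ 0.0367 -0.0028]
67.5 [ 0.0413 -0.0041]
70.0 [ 0.0458 -0.0057]
72.5 [ 0.0503 -0.0074]
```

Emit:
drive_tool(moves=[[0,0,0,0,0.0034,0.0008,-1],[0,0,0,0,0.0082,0.0009,-1],[0,0,0,0,0.013,0.0008,-1],[0,0,0,0,0.0178,0.0005,-1],[0,0,0,0,0.0226,0,-1],[0,0,0,0,0.0273,-0.0007,-1],[0,0,0,0,0.032,-0.0016,-1],[0,0,0,0,0.0367,-0.0028,-1],[0,0,0,0,0.0413,-0.0041,-1],[0,0,0,0,0.0458,-0.0057,-1],[0,0,0,0,0.0503,-0.0074,-1],[0,0,0,0,0.0503,-0.0074,-1]])

```text
t: 11.2
tool_pos: [680.2, -49.7, 27.3]
orientation: [0.411, 1.532, -0.409]
ft_force: [0.6, 0.2, 2.5]
gripper_width: -0.1
```

```bash
python3 st.py 6 | tee o; P=$(grep -oP "P \[ *\K[^\]]*" o | head -1); python3 nx.py 75 100 2.5 $P
```

```text
t 11.5 meanF [0.02 1.26 2.42] sd [0.5  0.62 0.27] P [680.13 -49.72  27.33] [0.02 0.06 0.03]
xax [ 4.0e-04  2.2e-03 -1.0e+00]
to lug [-0.0078 -0.1263 -0.0304]
r 109.34 phi 72.63
75.0 [ 0.0044 -0.0012]
77.5 [ 0.0087 -0.0033]
80.0 [ 0.0129 -0.0057]
82.5 [ 0.017  -0.0081]
85.0 [ 0.021  -0.0108]
87.5 [ 0.0249 -0.0136]
90.0 [ 0.0286 -0.0166]
92.5 [ 0.0323 -0.0198]
95.0 [ 0.0357 -0.0231]
97.5 [ 0.039  -0.0266]
100.0 [ 0.0422 -0.0302]
```

Emit:
drive_tool(moves=[[0,0,0,0,0.0044,-0.0012,-1],[0,0,0,0,0.0087,-0.0033,-1],[0,0,0,0,0.0129,-0.0057,-1],[0,0,0,0,0.017,-0.0081,-1],[0,0,0,0,0.021,-0.0108,-1],[0,0,0,0,0.0249,-0.0136,-1],[0,0,0,0,0.0286,-0.0166,-1],[0,0,0,0,0.0323,-0.0198,-1],[0,0,0,0,0.0357,-0.0231,-1],[0,0,0,0,0.039,-0.0266,-1],[0,0,0,0,0.0422,-0.0302,-1],[0,0,0,0,0.0422,-0.0302,-1]])

```text
t: 12.7
tool_pos: [674.5, 2.0, 27.2]
orientation: [0.411, 1.533, -0.409]
ft_force: [0.0, 1.2, 2.4]
gripper_width: 0.2
```

```bash
python3 st.py 6 | tee o; P=$(grep -oP "P \[ *\K[^\]]*" o | head -1); python3 nx.py 102.5 125 2.5 $P
```

```text
t 13.0 meanF [-0.26  1.53  2.32] sd [0.56 0.53 0.43] P [674.44   1.88  27.14] [0.01 0.04 0.04]
xax [-0.001   0.0023 -1.    ]
to lug [-0.008  -0.1681  0.0003]
r 109.36 phi 100.09
102.5 [ 0.0034 -0.0032]
105.0 [ 0.0062 -0.0071]
107.5 [ 0.0089 -0.0111]
110.0 [ 0.0114 -0.0152]
112.5 [ 0.0137 -0.0194]
115.0 [ 0.0158 -0.0237]
117.5 [ 0.0178 -0.0281]
120.0 [ 0.0195 -0.0325]
122.5 [ 0.0211 -0.0371]
125.0 [ 0.0224 -0.0417]
```

Emit:
drive_tool(moves=[[0,0,0,0,0.0034,-0.0032,-1],[0,0,0,0,0.0062,-0.0071,-1],[0,0,0,0,0.0089,-0.0111,-1],[0,0,0,0,0.0114,-0.0152,-1],[0,0,0,0,0.0137,-0.0194,-1],[0,0,0,0,0.0158,-0.0237,-1],[0,0,0,0,0.0178,-0.0281,-1],[0,0,0,0,0.0195,-0.0325,-1],[0,0,0,0,0.0211,-0.0371,-1],[0,0,0,0,0.0224,-0.0417,-1],[0,0,0,0,0.0224,-0.0417,-1]])

```text
t: 14.1
tool_pos: [649.0, 41.8, 27.2]
orientation: [0.411, 1.533, -0.41]
ft_force: [0.3, 1.2, 2.4]
gripper_width: -0.3
```

```bash
python3 st.py 6 | tee o; P=$(grep -oP "P \[ *\K[^\]]*" o | head -1); python3 nx.py 127 140 1.625 $P;python3 nx.py 140 140 1.625 $P
```

```text
t 14.4 meanF [-0.37  0.85  2.99] sd [0.35 0.54 0.34] P [649.03  41.78  27.02] [0.02 0.03 0.06]
xax [-0.0021  0.0018 -1.    ]
to lug [-0.0081 -0.19    0.0423]
r 109.4 phi 125.07
127.0 [ 0.0015 -0.0034]
128.625 [ 0.0021 -0.0065]
130.25 [ 0.0027 -0.0096]
131.875 [ 0.0032 -0.0126]
133.5 [ 0.0036 -0.0157]
135.125 [ 0.0039 -0.0188]
136.75 [ 0.0041 -0.0219]
138.375 [ 0.0043 -0.0251]
140.0 [ 0.0043 -0.0282]
140.0 [ 0.0043 -0.0282]
```

Emit:
drive_tool(moves=[[0,0,0,0,0.0015,-0.0034,-1],[0,0,0,0,0.0021,-0.0065,-1],[0,0,0,0,0.0027,-0.0096,-1],[0,0,0,0.0002,0.0032,-0.0126,-1],[0,0,0,0.0005,0.0036,-0.0157,-1],[0,0,0,0.0008,0.0039,-0.0188,-1],[0,0,0,0.0012,0.0041,-0.0219,-1],[0,0,0,0.0015,0.0043,-0.0251,-1],[0,0,0,0.0015,0.0043,-0.0282,-1],[0,0,0,0.0015,0.0043,-0.0282,-1]])

```text
t: 15.4
tool_pos: [626.6, 59.1, 25.5]
orientation: [0.411, 1.534, -0.41]
ft_force: [0.7, -0.0, 2.1]
gripper_width: 0.0
```

```bash
python3 st.py 8 | tee o; P=$(grep -oP "P \[ *\K[^\]]*" o | head -1); python3 nx.py 140 140 1.625 $P; python3 - <<'E'
from h import *
a=cap('scene')[0]['pixels']; b=cap('wrist')[0]['pixels']
x=cv2.resize(a[180:340,240:420],(720,640)); 
cv2.imwrite('pics/f1.png',cv2.cvtColor(x[:600],cv2.COLOR_RGB2BGR)); cv2.imwrite('pics/f2.png',cv2.cvtColor(b,cv2.COLOR_RGB2BGR))
E
```

```text
t 15.8 meanF [-0.65  0.79  1.93] sd [0.63 0.4  0.44] P [626.74  58.98  25.44] [0.11 0.1  0.03]
xax [-1.7e-03  6.0e-04 -1.0e+00]
to lug [-0.0096 -0.1938  0.0702]
r 109.43 phi 139.85
140.0 [ 0.0006 -0.0003]
```

View pics/f1.png

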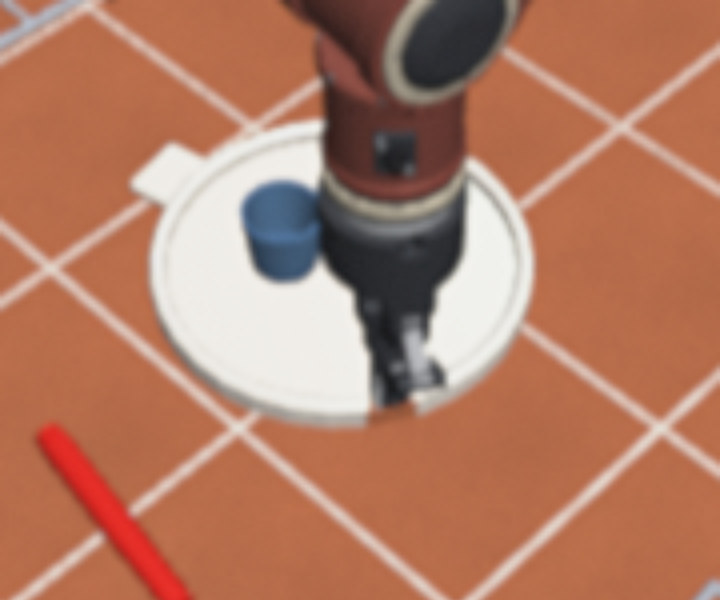

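View pics/f2.png

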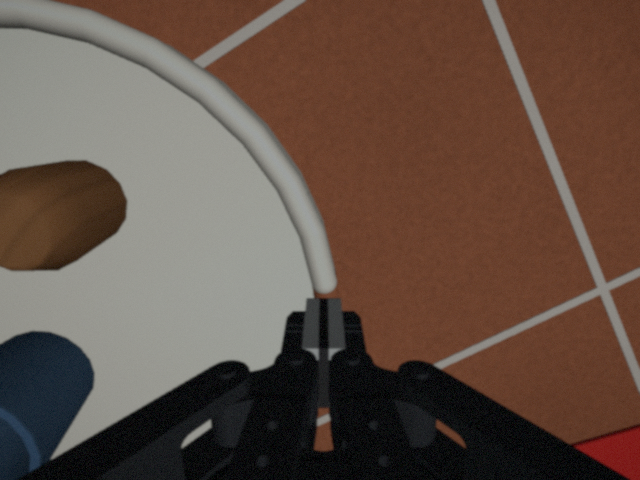

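The fingertips sit at (400,400) in the scene crop, on the brown dip at 365–415. In the wrist view, the far end of the chip shows just past the fingers at (325,292). The measured contact force is about 1.9 N.

```bash
python3 -c "
from station import env
print(env.sign_off())"
```

```text
the job is handed in; nothing more can be done
None
```

I set the shut fingertips on the rim at the lug, ran them counter-clockwise (the shorter way) to the chip, and left them resting there. I then handed the job in at about 16 s of the 48 s allowed.

- **Pressure:** the contact force, read at the start and after each stretch of the trace, stayed between about 2.3 and 3.0 N along the rim. It was about 1.9 N on the chip at the end. It was not read during the moves themselves.
- **Position:** the readings along the trace were 109.3–110.2 mm from the tray's centre, and the last was 139.85° round from the lug. My estimate of the tray's centre is good to about 2 mm. The overhead and wrist views agreed within 1 mm, and the oblique view differed by about 4 mm.
- **Last check:** the final pictures show the fingertips on the brown dip, with the cup and shaker standing in the tray. The other items I judged clear from the path alone; I didn't measure them again afterwards.
- **One deviation:** after the first stretch the tool was about 1.5 mm further along the rim than commanded, so I worked out each later move from the measured position.

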